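# Stack two fixture plates on the sloping rack

### The job

Two loose aluminium fixture plates lie side by side on the level ledge of the dark grey rack. Put them away in one stack on the rack's sloping shelf: the larger plate flat on the shelf, the smaller one flat on top of it without overhanging its sides, and both pushed home so that a short edge of each rests squarely against the backstop at the low end. Do not disturb the ring gauge and the oil pot that stand beside the rack.

Things in the scene. Friction and masses are not known exactly. Their poses are not given: they have to be found in the camera images.
- rack: Dark grey sheet-metal rack, fixed, 290 mm wide (y). Origin on the desk; x from the robot-side ledge to the backstop, z up, turned up to 0.2 rad. Level ledge: top 85 mm above the desk, x = -145 to -15, y = -145 to 145 mm. At x = -15 mm the ledge turns into the sloping shelf, which falls 18 degrees towards +x. No side walls. Plates do not slide down by themselves: they must be pushed.
- shelf: The rack's sloping shelf. Origin on its surface at the foot of the backstop, mid width; x down the slope into the backstop, y as the rack's, z square to the surface. Surface x = -167 (ledge) to 0 mm; backstop 42 mm high. The large plate at home lies about 3 mm lower than the ledge with 47 mm of bare shelf behind it, so the small plate pushed over the edge slides onto it.
- large_plate_centre (a point): Centre (half-way up) of the larger aluminium plate, 120 (its x) x 70 (y) x 12 mm (z), about 0.27 kg, with dark screw recesses at its corners. Starts flat on the left or the right half of the ledge, its x within about 0.12 rad of the rack's x. At home its centre lies at x = -60, z = 6 mm in the shelf's frame.
- small_plate_centre (a point): Centre (half-way up) of the smaller aluminium plate, 112 (its x) x 50 (y) x 12 mm (z), about 0.18 kg, otherwise alike. Starts flat on the other half of the ledge, beside the larger. At home on the larger its centre lies at x = -56, z = 18 mm in the shelf's frame.
- ring_gauge_centre (a point): Centre of a loose knurled steel ring, 54 mm across, 18 mm high, on the desk left of the rack. A bystander.
- oil_pot_centre (a point): Centre of a loose round grey pot, 51 mm across, 36 mm high, on the desk right of the rack. A bystander.

How it is judged (in metres and radians):
At the end, for the whole second after the job is handed in: Both plates lie flat (0.08 rad) on the slope, the smaller on the larger (heights within 4 mm), each with a short edge against the backstop (centre within 6 mm of home along the slope), square to it within 0.1 rad; the smaller's centre within 18 mm sideways of the larger's (x of large_plate_centre in the frame of shelf between -0.066 and -0.054 m and z of large_plate_centre in the frame of shelf between 0.002 and 0.01 m and angle between the y axis of each of large_plate_centre, small_plate_centre and the y axis of shelf, either way round below 0.1 rad and angle between the z axis of each of large_plate_centre, small_plate_centre and the z axis of shelf, either way round below 0.08 rad and x of small_plate_centre in the frame of shelf between -0.062 and -0.05 m and z of small_plate_centre in the frame of shelf between 0.014 and 0.022 m and y of small_plate_centre in the frame of large_plate_centre between -0.018 and 0.018 m); the robot touches nothing.
It fails at once if the ring gauge is shoved more than 25 mm (distance of ring_gauge_centre from where it was at the start of the episode above 0.025 m).
It fails at once if the oil pot is shoved more than 25 mm (distance of oil_pot_centre from where it was at the start of the episode above 0.025 m).
It also fails if it takes over 67 s, if anything falls off the work surface, if the arm or the gripper's body presses on something with over 40 N, if the wrist force passes 120 N, or if a joint passes its speed limit or range.

### The arm

A 6-joint arm with a two-finger parallel gripper is mounted at the origin on the work surface; the furniture and walls round the work are solid. World frame = base frame: x ahead of the robot, y to its left, z up, the work surface at z = 0. Lengths are in mm, angles in rad, forces in N, time in s.
With the tool pointing down it reaches from about 325 to 850 mm from the base axis. Payload 15.5 kg.
Tool frame: the origin (TCP) lies midway between the tips of the shut fingers; the grasp point (between the pads) lies 19 mm behind it; z points along the fingers, y is the direction in which the jaws open and shut (so a half turn about z gives the same grasp; the last joint's range is limited). The gripper opens to 91 mm and grips with 3 to 60 N. Pads are 32 mm wide; open, the fingers measure 118 mm over their backs; the gripper's body (76 mm by 178 mm) begins 60 mm behind the grasp point.
Start: joints at [1.179, 0.494, 1.345, -0, 1.302, -0.096], TCP at [182.186, 597.858, 176.315] pointing down, gripper open.
Joint ranges: [-2.91, 2.91], [-0.82, 2.16], [0.22, 2.67], [-1.22, 4.37], [0.12, 2.79], [-3.08, 3.08]. Speed limits (rad/s): [1.89, 1.89, 2.57, 3.01, 3.01, 3.01].

### API

Orientations are given as [roll, pitch, yaw] about the fixed x, y, z axes, in that order (R = Rz(yaw) Ry(pitch) Rx(roll)).
In Python, from rig import * gives the robot as it stands. The module is installed in compiled form; this text tells all that it offers.
- The arm moves only by the tool carry_out, never from a script. Its argument "moves" is a list of rows, each a list of 3 entries, a list of its own where there are three numbers: the finger opening in mm, from 0 to 91.2, then the shift along the tool's x, y, z in mm, then the turn, a rotation vector about the tool's x, y, z in degrees. In form: [[hand, [dx, dy, dz], [ax, ay, az]], ...]. A call has 1 to 20 rows; each row is the pose to reach, as a shift and turn from the pose measured when the call began, along the tool's axes at that moment; what a row does not reach only later rows make up. A row lasts 1/10 s, in which the tool goes at most 50 mm and 8.59 degrees, less where a joint would pass 70% of its speed; a pose out of reach is approached as far as the arm can. A call with a gripper value outside its range is refused whole. The fingers move at their own pace and stop on an object; the grip force is fixed at half the most. Time passes only in rows, so rows that repeat a pose let the fingers close. It gives the time, the measured TCP pose, the force and the opening at its end, in the units of the state.
- get_obs(): the state, without advancing time (a new reading comes with each control period).
- snapshot(name): name is "scene" or "top" or "wrist"; returns the picture (420x560x3 uint8, blue, green, red); there is no depth.
- camera_info(name): a dict with "mtx" (3x3 intrinsics, pixels), "k1" (the pictures are not rectified: a ray, as slopes to the right and down, at radius r is drawn at 1 + k1 r^2 times it, then the intrinsics apply), "extrinsics" (4x4, takes a point from world to camera coordinates). Camera axes: x right, y up, looking along -z (the intrinsics and any distortion apply to the point x, -y, -z); pixel columns grow to the right and rows downward; lengths in mm; the calibration is good to about 2 mm. A picture is of the moment at which its call begins: read the wrist's pose just before it. camera_info takes no time and is no camera call; for the wrist camera it gives the pose at the moment of the call.
- close_job(): hands the job in, once; it reports no verdict.
The state is a dict: "time_s": time; "q": joint angles; "dq": joint speeds; "effort": joint torques, N m; "tool_pos": TCP position; "tcp_rot": TCP orientation; "force": force on the tool from outside, world axes, zero at the start; "ft_torque": the same for the moment, N m; "grip_width": finger opening in mm.
Only numpy, scipy, OpenCV 4.12 (cv2) and the standard library are available. Lean on these libraries where they do the work, as an engineer would, in place of code of your own. Each camera call takes 0.05 s, during which the arm holds its last target.

## Working session

There is one attempt and no reset: what is moved stays moved. The work goes in short steps, Python scripts to look and compute and a tool call to move; the robot and the scene stay as the last step left them, time stands still between calls to the robot, and variables do not carry over. Pictures are saved under pics/ and viewed, and the job is handed in when it is done.

Besides the shell and the picture viewer there is one more tool, called after "Request:" as name(argument=value, ...) on one line, values as JSON. carry_out: Moves the arm, as the interface text tells. Its arguments: {"type":"object","properties":{"moves":{"type":"array"}},"required":["moves"]}

```bash
mkdir -p pics
python3 - <<'E'
from rig import *
import cv2
print({k:v for k,v in get_obs().items()})
for n in ["scene","top","wrist"]:
    c=camera_info(n); print(n,c)
    cv2.imwrite(f"pics/a_{n}.png",snapshot(n))
E
```

```text
{'time_s': 0.0, 'q': array([ 1.17948707e+00,  4.94175315e-01,  1.34611163e+00,  2.33030873e-06,
        1.30251627e+00, -9.55193941e-02]), 'dq': array([ 0.00280613, -0.00010439, -0.00086315, -0.00034099, -0.00133572,
        0.00108993]), 'effort': array([ 2.33787585e-03, -8.78817344e+01, -3.81857729e+01,  7.09563307e-02,
        5.31280471e-02, -8.45338400e-05]), 'tool_pos': array([182.03124729, 597.46473954, 175.74979948]), 'tcp_rot': array([-3.14038783e+00, -1.17692129e-04,  2.84580210e+00]), 'force': array([-0.54395979,  0.06770494, -0.45589932]), 'ft_torque': array([0.00099682, 0.02521311, 0.04284499]), 'grip_width': 91.14473548508906}
scene {'mtx': array([[472.74070231,   0.        , 278.58275493],
       [  0.        , 472.74070231, 207.7211696 ],
       [  0.        ,   0.        ,   1.        ]]), 'k1': -0.04013883130320973, 'extrinsics': array([[ 4.67386290e-01, -8.83958371e-01, -1.29481558e-02,
        -2.48224768e+02],
       [ 6.68576356e-01,  3.43846205e-01,  6.59375040e-01,
        -4.83180334e+02],
       [-5.78407912e-01, -3.16839684e-01,  7.51702668e-01,
        -8.
[... 505 characters left out ...]
 -3.49298019e-02,  9.93143879e-01,
        -8.93064650e+02],
       [ 0.00000000e+00,  0.00000000e+00,  0.00000000e+00,
         1.00000000e+00]])}
wrist {'mtx': array([[363.47868788,   0.        , 279.33810933],
       [  0.        , 363.47868788, 205.28488451],
       [  0.        ,   0.        ,   1.        ]]), 'k1': -0.05900660664922498, 'extrinsics': array([[ 2.91081681e-01,  9.56697902e-01, -7.61197102e-04,
        -6.24492255e+02],
       [-9.13915343e-01,  2.77829354e-01, -2.95921605e-01,
         3.31562497e+01],
       [-2.82896095e-01,  8.68330279e-02,  9.55211926e-01,
        -3.91975105e+02],
       [ 0.00000000e+00,  0.00000000e+00,  0.00000000e+00,
         1.00000000e+00]])}
```

View pics/a_top.png

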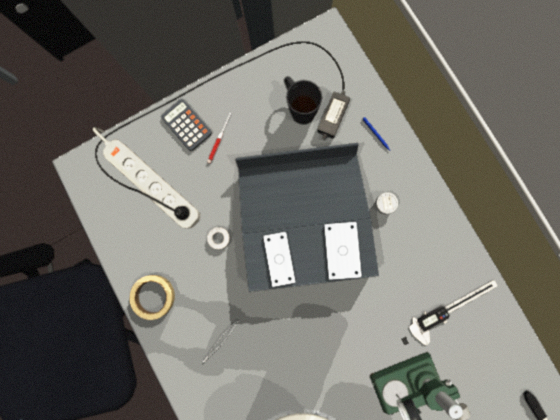

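View pics/a_scene.png

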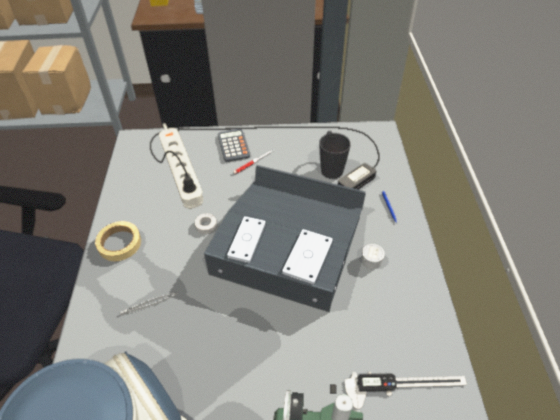

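The top picture shows the small plate at about (279,259) px, left, and the large one at about (342,250), right. The ring is at (217,238), the pot at (387,203), and the backstop runs along the top edge of the rack.

```bash
cat > h.py <<'E'
from rig import *
import cv2, numpy as np
def ray(n,px,ci=None):
    c=ci or camera_info(n); K=c["mtx"]; E=c["extrinsics"]
    p=cv2.undistortPoints(np.array(px,float).reshape(-1,1,2),K,np.array([c["k1"],0,0,0,0])).reshape(-1,2)
    d=np.c_[p[:,0],-p[:,1],-np.ones(len(p))]
    R=E[:3,:3]; o=-R.T@E[:3,3]
    return o,d@R
def onz(n,px,z,ci=None):
    o,d=ray(n,px,ci); return o+d*((z-o[2])/d[:,2])[:,None]
def proj(n,P,ci=None):
    c=ci or camera_info(n); E=c["extrinsics"]; P=np.array(P,float).reshape(-1,3)@E[:3,:3].T+E[:3,3]
    P=P*[1,-1,-1]
    return cv2.projectPoints(P,np.zeros(3),np.zeros(3),c["mtx"],np.array([c["k1"],0,0,0,0]))[0].reshape(-1,2)
def plates(n,img,lo=170,ci=None,mn=300):
    g=img.min(axis=2); m=((g>lo)*255).astype(np.uint8)
    m=cv2.morphologyEx(m,cv2.MORPH_CLOSE,np.ones((7,7)))
    out=[]
    for c in cv2.findContours(m,cv2.RETR_EXTERNAL,cv2.CHAIN_APPROX_NONE)[0]:
        if cv2.contourArea(c)>mn: out.append(c.reshape(-1,2))
    return out
E
python3 - <<'E'
from h import *
for n in ["top","scene"]:
    img=cv2.imread(f"pics/a_{n}.png")
    for c in plates(n,img,mn=500):
        ctr=c.mean(0)
        if not(220<ctr[0]<400 and 200<ctr[1]<300): continue
        P=onz(n,c,97)[:,:2].astype(np.float32)
        print(n,ctr,cv2.minAreaRect(P))
img=cv2.imread("pics/a_top.png")
cv2.imwrite("pics/a_crop.png",cv2.resize(img[130:310,190:420],None,fx=3.3,fy=3.3,interpolation=cv2.INTER_CUBIC))
print(onz("top",[[217,237],[387,203]],[18][0]))
E
```

```text
top [278.90780142 259.09929078] ((498.85186767578125, 60.839046478271484), (112.95355987548828, 50.9976806640625), 11.462942123413086)
top [342.43786982 250.23668639] ((519.4683837890625, -78.23971557617188), (120.9161148071289, 70.61182403564453), 5.227980613708496)
top [321.39951865 227.23024469] ((464.6226806640625, 11.2401123046875), (1059.602783203125, 755.68603515625), 30.076061248779297)
scene [307.63888889 255.35416667] ((519.3804931640625, -78.06210327148438), (122.88638305664062, 71.52658081054688), 5.4136223793029785)
scene [246.28813559 238.38135593] ((498.2824401855469, 60.82187271118164), (115.35505676269531, 52.06281280517578), 11.646571159362793)
scene [296.75738725 258.76153447] ((511.0626220703125, 37.398529052734375), (804.2572631835938, 756.031494140625), 29.935909271240234)
[[ 546.75439024  214.77251596   18.        ]
 [ 634.47943239 -195.09985013   18.        ]]
```

View pics/a_crop.png

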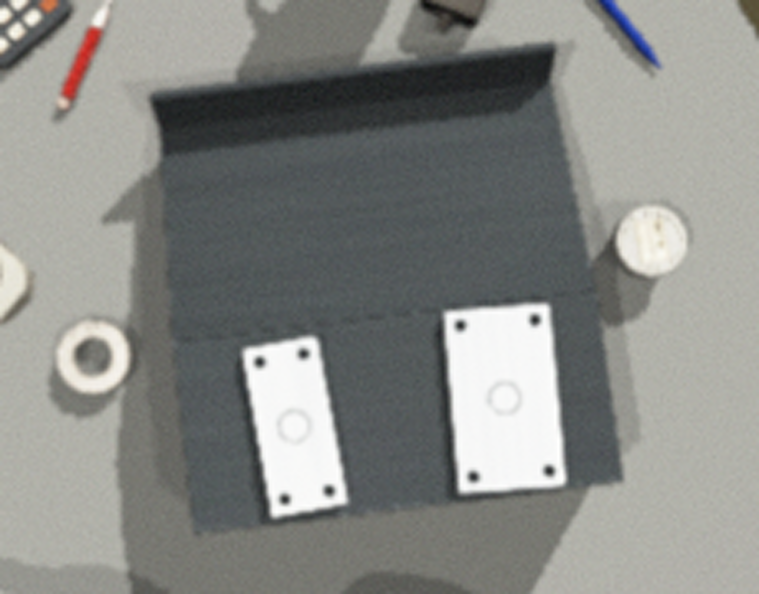

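View pics/a_wrist.png

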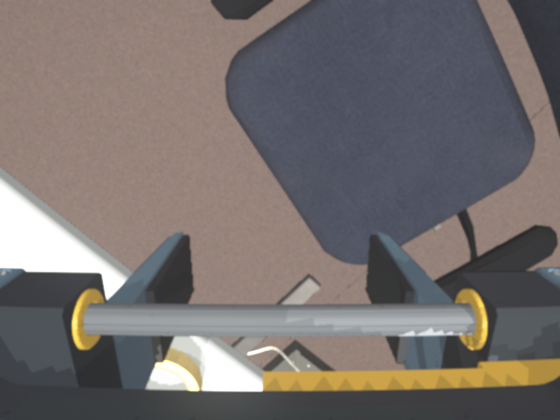

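```bash
cat >> h.py <<'E'
from scipy.spatial.transform import Rotation as Ro
def toolpose():
    o=get_obs(); return np.array(o["tool_pos"]),Ro.from_euler("xyz",o["tcp_rot"]),o
def togo(p,R):
    p0,R0,o=toolpose(); print("t",o["time_s"],"pos",p0.round(1),"F",o["force"].round(1),"w",round(o["grip_width"],1))
    print("  shift",R0.inv().apply(np.array(p)-p0).round(1),"turn",np.degrees((R0.inv()*R).as_rotvec()).round(2))
E
python3 - <<'E'
from h import *
cr=lambda x,y:(x/3.3+190-.35,y/3.3+130-.35)
f=onz("top",[cr(195,533),cr(622,480),cr(174,342),cr(597,293)],85)
print(f.round(1))
for i,j in((0,1),(2,3),(0,2),(1,3)): print(i,j,np.linalg.norm(f[i]-f[j]).round(1))
for i,j in((1,0),(3,2)):
    d=f[j]-f[i]; print("yaw",np.degrees(np.arctan2(-d[0],d[1])))
b=onz("top",[cr(153,97),cr(553,44)],73.3);print(b.round(1),np.linalg.norm(b[0]-b[1])); d=b[0]-b[1]; print(np.degrees(np.arctan2(-d[0],d[1])))
b2=onz("top",[cr(164,155),cr(556,92)],33.4);print("foot",b2.round(1),np.linalg.norm(b2[0]-b2[1]))
E
```

```text
[[ 425.9  126.7   85. ]
 [ 465.7 -157.9   85. ]
 [ 553.6  144.1   85. ]
 [ 590.7 -142.2   85. ]]
0 1 287.4
2 3 288.7
0 2 128.9
1 3 126.0
yaw 7.9601072407674955
yaw 7.376759392010038
[[ 726.4  165.3   73.3]
 [ 766.8 -115.6   73.3]] 283.8294829230411
8.172665306768012
foot [[ 692.7  162.2   33.4]
 [ 742.2 -123.9   33.4]] 290.3314734263731
```

```bash
cat >> h.py <<'E'
D=lambda yaw:Ro.from_euler("xyz",[180,0,180+yaw],degrees=True)
YR=7.8
RS=Ro.from_euler("xyz",[0,18,YR],degrees=True); OS=np.array([730.7,23.1,33.4])
S=lambda x,y,z:OS+RS.apply([x,y,z])
DS=RS*Ro.from_euler("xyz",[180,0,180],degrees=True)
E
python3 - <<'E'
from h import *
togo([519.4,-78.2,160],D(5.3))
E
```

```text
t 0.15 pos [182.1 597.6 175.9] F [ 0.3 -0.2 -0.6] w 90.9
  shift [-519.7 -548.1   16.3] turn [-5.000e-02 -1.000e-02 -2.225e+01]
```

Request:
carry_out(moves=[[91,[-520,-548,16],[0,0,-22.25]],[91,[-520,-548,16],[0,0,-22.25]],[91,[-520,-548,16],[0,0,-22.25]],[91,[-520,-548,16],[0,0,-22.25]],[91,[-520,-548,16],[0,0,-22.25]],[91,[-520,-548,16],[0,0,-22.25]],[91,[-520,-548,16],[0,0,-22.25]],[91,[-520,-548,16],[0,0,-22.25]],[91,[-520,-548,16],[0,0,-22.25]],[91,[-520,-548,16],[0,0,-22.25]],[91,[-520,-548,16],[0,0,-22.25]],[91,[-520,-548,16],[0,0,-22.25]],[91,[-520,-548,16],[0,0,-22.25]],[91,[-520,-548,16],[0,0,-22.25]],[91,[-520,-548,16],[0,0,-22.25]],[91,[-520,-548,16],[0,0,-22.25]],[91,[-520,-548,16],[0,0,-22.25]],[91,[-520,-548,16],[0,0,-22.25]],[91,[-520,-548,16],[0,0,-22.25]],[91,[-520,-548,16],[0,0,-22.25]]])

```text
time_s: 2.15
tool_pos: [519.3, -77.1, 160.5]
tcp_rot: [-3.141, -0.001, -3.048]
force: [-0.7, -0.0, -0.1]
grip_width: 90.9
```

Run:
```python
from h import *
ci=camera_info("wrist"); im=snapshot("wrist"); cv2.imwrite("pics/b_wrist.png",im)
togo([519.4,-78.2,88],D(5.3))
print(proj("wrist",[[519.4,-78.2,97],[498.7,60.8,97]],ci))
```

```text
t 2.2 pos [519.4 -77.2 160.5] F [ 0.4 -0.  -0.4] w 90.8
  shift [ 0.1 -0.9 72.5] turn [-0.04 -0.02  0.08]
[[277.72223603 205.83319536]
 [456.00205967 196.77223147]]
```

View pics/b_wrist.png

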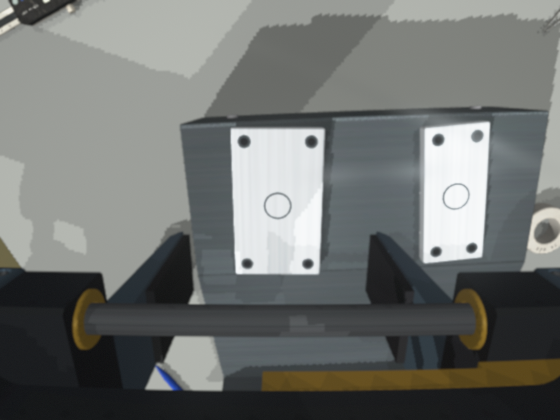

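The wrist picture shows the centre circles at (278,206) and (456,197), matching the projected points within 1 px. I'll descend and grip.

Request:
carry_out(moves=[[91,[0,-1,30],[0,0,0]],[91,[0,-1,55],[0,0,0]],[91,[0,-1,72],[0,0,0]],[91,[0,-1,72],[0,0,0]],[91,[0,-1,72],[0,0,0]],[60,[0,-1,72],[0,0,0]],[60,[0,-1,72],[0,0,0]],[60,[0,-1,72],[0,0,0]],[60,[0,-1,72],[0,0,0]],[60,[0,-1,72],[0,0,0]],[60,[0,-1,72],[0,0,0]],[60,[0,-1,72],[0,0,0]],[60,[0,-1,72],[0,0,0]]])

```text
time_s: 3.5
tool_pos: [519.5, -78.3, 88.5]
tcp_rot: [-3.141, -0.0, -3.048]
force: [0.0, 0.6, 0.6]
grip_width: 60.5
```

Request:
carry_out(moves=[[55,[0,0,-10],[0,0,0]],[55,[0,0,-30],[0,0,0]],[55,[0,0,-60],[0,0,0]],[55,[0,0,-60],[0,0,0]],[55,[0,0,-60],[0,0,0]]])

```text
time_s: 4.0
tool_pos: [520.0, -78.3, 149.4]
tcp_rot: [-3.14, 0.001, -3.048]
force: [-0.8, -0.2, 0.1]
grip_width: 54.9
```

Run:
```python
from h import *
ci=camera_info("wrist"); im=snapshot("wrist"); cv2.imwrite("pics/c_wrist.png",im)
togo(S(-70,0,60),DS)
togo(S(-70,0,8),DS)
togo(S(-70,0,3.5),DS)
```

```text
t 4.05 pos [519.4 -78.2 148.7] F [-0.8 -0.  -0.8] w 54.9
  shift [-171.9   79.1   36.5] turn [ 0.33 17.99 -2.41]
t 4.05 pos [519.4 -78.2 148.7] F [-0.8 -0.  -0.8] w 54.9
  shift [-155.8   78.4   85.9] turn [ 0.33 17.99 -2.41]
t 4.05 pos [519.4 -78.2 148.7] F [-0.8 -0.  -0.8] w 54.9
  shift [-154.4   78.4   90.2] turn [ 0.33 17.99 -2.41]
```

View pics/c_wrist.png

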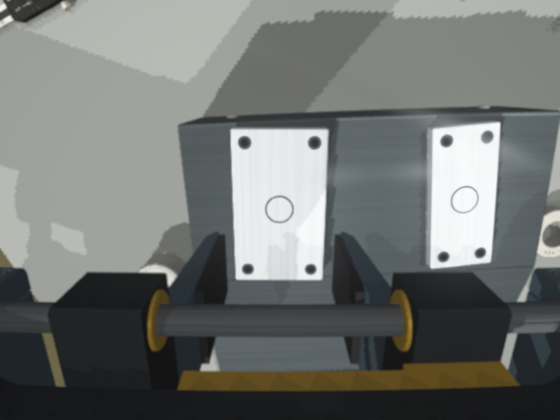

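The fingers closed to 55 mm with nothing between them, and the plate is still on the ledge, so they passed above it. I suspect the open fingertips sit further back than the shut-finger TCP, so I'll measure that.

Run:
```python
from h import *
ci=camera_info("wrist"); p,R,o=toolpose(); E=ci["extrinsics"]
for w in (27.5,45.5):
  for back in (0,10,19,30):
    for x in (-16,16):
      P=[p+R.apply([x,s*w,-back]) for s in(-1,1)]
      print(w,back,x,proj("wrist",P,ci).round(0).tolist(), [(E[:3,:3]@q+E[:3,3])[2].round(0) for q in P][:1])
b=cv2.imread("pics/b_wrist.png");c=cv2.imread("pics/c_wrist.png")
v=np.vstack([b[220:400,60:500],c[220:400,60:500]])
cv2.imwrite("pics/c2.png",cv2.convertScaleAbs(cv2.resize(v,None,fx=1.6,fy=1.6),alpha=2,beta=20))
cv2.imwrite("pics/c_scene.png",cv2.resize(snapshot("scene")[130:330,150:430],None,fx=2.8,fy=2.8))
```

```text
27.5 0 -16 [[235.0, 260.0], [323.0, 260.0]] [np.float64(-228.0)]
27.5 0 16 [[233.0, 212.0], [325.0, 212.0]] [np.float64(-219.0)]
27.5 10 -16 [[234.0, 267.0], [325.0, 267.0]] [np.float64(-219.0)]
27.5 10 16 [[231.0, 217.0], [327.0, 217.0]] [np.float64(-209.0)]
27.5 19 -16 [[232.0, 274.0], [326.0, 274.0]] [np.float64(-210.0)]
27.5 19 16 [[229.0, 223.0], [329.0, 223.0]] [np.float64(-201.0)]
27.5 30 -16 [[229.0, 284.0], [329.0, 284.0]] [np.float64(-200.0)]
27.5 30 16 [[227.0, 230.0], [332.0, 230.0]] [np.float64(-190.0)]
45.5 0 -16 [[207.0, 260.0], [351.0, 260.0]] [np.float64(-228.0)]
45.5 0 16 [[204.0, 212.0], [354.0, 212.0]] [np.float64(-219.0)]
45.5 10 -16 [[204.0, 267.0], [354.0, 267.0]] [np.float64(-219.0)]
45.5 10 16 [[200.0, 217.0], [358.0, 217.0]] [np.float64(-209.0)]
45.5 19 -16 [[201.0, 274.0], [357.0, 274.0]] [np.float64(-210.0)]
45.5 19 16 [[197.0, 223.0], [361.0, 223.0]] [np.float64(-201.0)]
45.5 30 -16 [[197.0, 284.0], [361.0, 284.0]] [np.float64(-200.0)]
45.5 30 16 [[192.0, 230.0], [366.0, 230.0]] [np.float64(-190.0)]
```

View pics/c2.png

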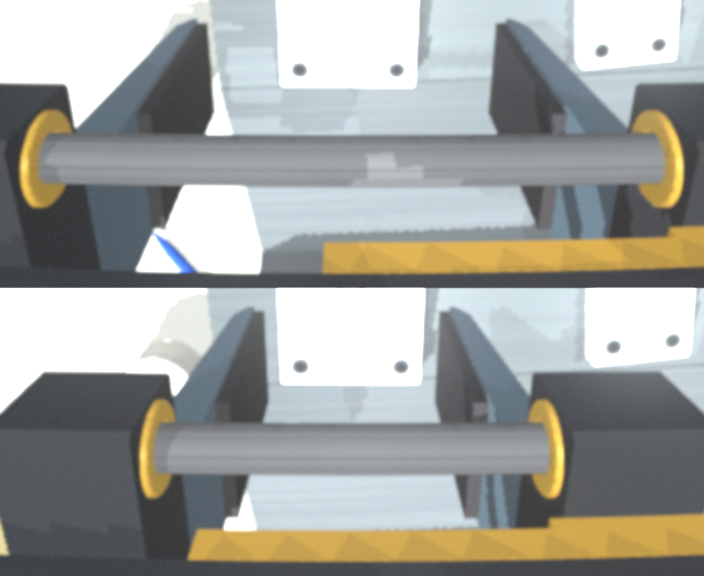

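View pics/c_scene.png

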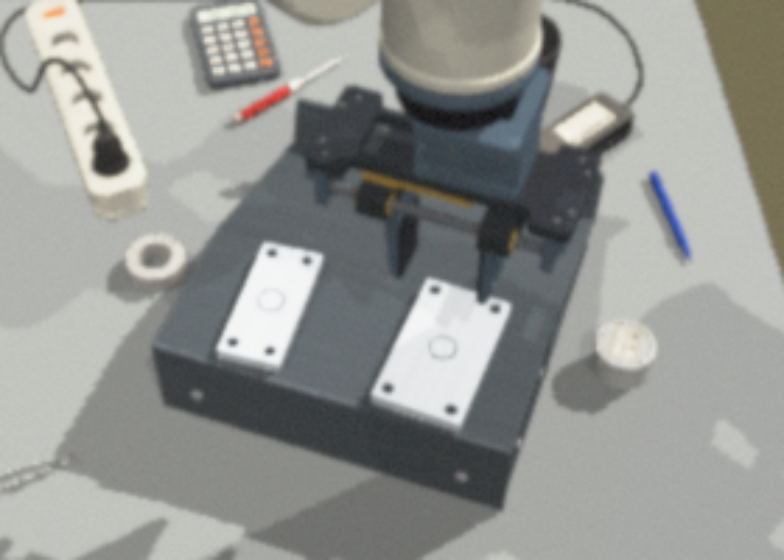

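Run:
```python
from h import *
ci=camera_info("wrist"); p,R,o=toolpose()
for w,s in (((335,235),(294.3,228.9)),((225.6,235),(322.9,237.9))):
    o1,d1=ray("wrist",[w],ci); o2,d2=ray("scene",[s]); d1=d1[0];d2=d2[0]
    A=np.c_[d1,-d2]; t=np.linalg.lstsq(A,o2-o1,rcond=None)[0]
    a=o1+t[0]*d1;b=o2+t[1]*d2; print(a.round(1),b.round(1),"tool:",R.inv().apply((a+b)/2-p).round(1))
print(p)
```

```text
[497.8 -52.9 192.7] [498.7 -54.9 192.6] tool: [ 18.6  26.  -44.5]
[ 508.8 -107.4  178.3] [ 513.  -110.8  180.4] tool: [ 11.1 -30.  -31.1]
[519.12364441 -78.13352566 148.18789217]
```

The wrist and scene rays put the real fingertips about 30–45 mm behind the reported TCP at this opening. I'll find the true tip height by feeling for the ledge with the fingers open, straddling the plate.

Request:
carry_out(moves=[[91,[0,0,0],[0,0,0]],[91,[0,0,0],[0,0,0]],[91,[0,0,0],[0,0,0]],[91,[0,0,0],[0,0,0]],[91,[0,0,35],[0,0,0]],[91,[0,0,60],[0,0,0]],[91,[0,0,72],[0,0,0]],[91,[0,0,72],[0,0,0]],[91,[0,0,72],[0,0,0]]])

```text
time_s: 5.0
tool_pos: [519.5, -78.3, 76.8]
tcp_rot: [-3.141, -0.001, -3.048]
force: [-0.0, 0.0, 0.2]
grip_width: 90.9
```

Run:
```python
from h import *
im=snapshot("scene"); cv2.imwrite("pics/d_scene.png",cv2.resize(im[130:330,150:430],None,fx=2.8,fy=2.8)); 
im=snapshot("wrist"); cv2.imwrite("pics/d_wrist.png",im); print(toolpose()[0],toolpose()[2]["force"])
```

```text
[519.83301241 -78.37525149  77.29110016] [ 0.15459875 -0.70517001  0.25033825]
```

View pics/d_scene.png

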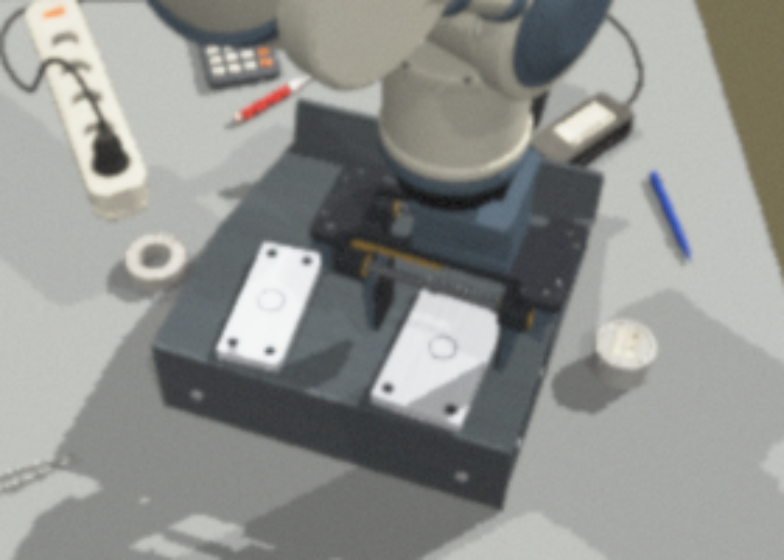

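View pics/d_wrist.png

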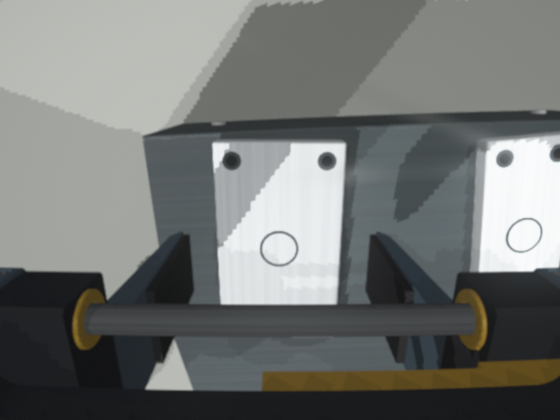

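Request:
carry_out(moves=[[91,[0,0,8],[0,0,0]],[91,[0,0,10],[0,0,0]],[91,[0,0,10],[0,0,0]]])

```text
time_s: 5.4
tool_pos: [519.7, -78.3, 67.1]
tcp_rot: [-3.141, 0.0, -3.048]
force: [-0.2, -0.4, 1.0]
grip_width: 91.3
```

Request:
carry_out(moves=[[91,[0,0,3],[0,0,0]],[91,[0,0,4],[0,0,0]],[91,[0,0,4],[0,0,0]]])

```text
time_s: 5.7
tool_pos: [519.6, -78.3, 62.9]
tcp_rot: [-3.141, -0.0, -3.048]
force: [0.6, 0.1, 0.2]
grip_width: 90.8
```

Request:
carry_out(moves=[[91,[0,0,3],[0,0,0]],[91,[0,0,4],[0,0,0]],[91,[0,0,4],[0,0,0]]])

```text
time_s: 6.0
tool_pos: [519.4, -78.3, 58.7]
tcp_rot: [-3.141, -0.0, -3.048]
force: [0.1, -0.0, -0.8]
grip_width: 91.3
```

Request:
carry_out(moves=[[91,[0,0,2],[0,0,0]],[91,[0,0,3],[0,0,0]],[91,[0,0,3],[0,0,0]]])

```text
time_s: 6.3
tool_pos: [519.3, -78.2, 55.6]
tcp_rot: [-3.141, -0.001, -3.048]
force: [0.5, -0.2, -0.1]
grip_width: 91.1
```

Request:
carry_out(moves=[[91,[0,0,2],[0,0,0]],[91,[0,0,2],[0,0,0]],[91,[0,0,2],[0,0,0]]])

```text
time_s: 6.6
tool_pos: [519.3, -78.2, 53.5]
tcp_rot: [-3.141, -0.001, -3.048]
force: [-0.1, -0.4, 0.2]
grip_width: 91.6
```

Run:
```python
from h import *
im=snapshot("scene"); cv2.imwrite("pics/e_scene.png",cv2.resize(im[180:300,210:370],None,fx=5,fy=5,interpolation=cv2.INTER_CUBIC)); 
im=snapshot("wrist"); cv2.imwrite("pics/e_wrist.png",im); print(toolpose()[0],toolpose()[2]["force"])
```

```text
[519.3432395  -78.27161857  53.56312279] [ 0.90777666 -0.43686179  0.0215089 ]
```

View pics/e_scene.png

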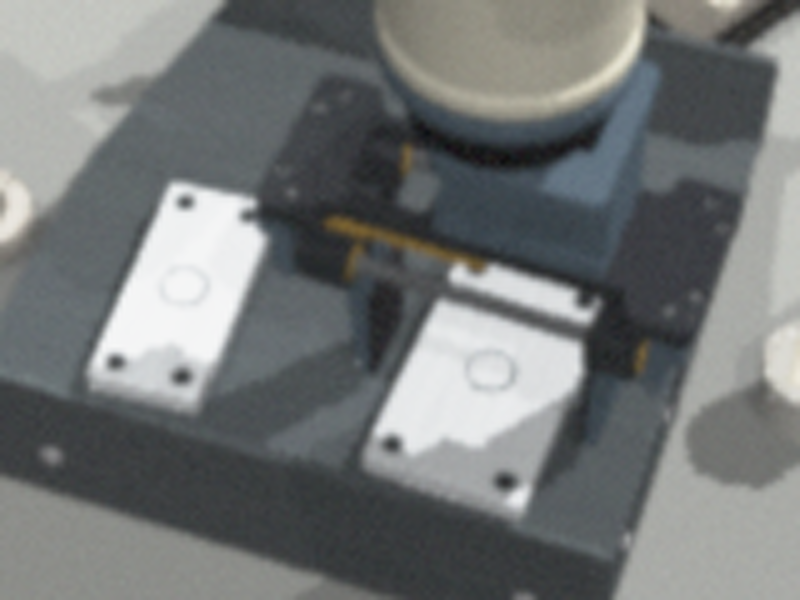

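View pics/e_wrist.png

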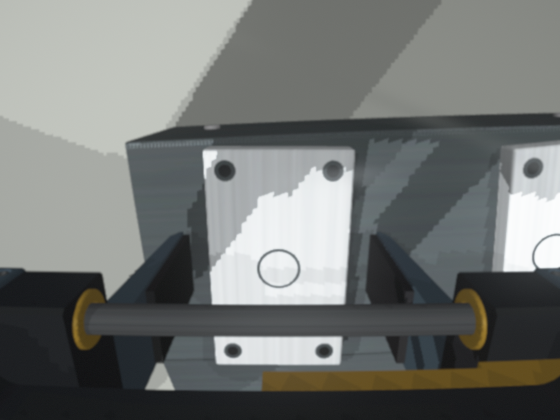

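Request:
carry_out(moves=[[91,[0,0,3],[0,0,0]],[91,[0,0,5],[0,0,0]],[91,[0,0,5],[0,0,0]]])

```text
time_s: 7.0
tool_pos: [519.1, -78.2, 48.2]
tcp_rot: [-3.141, -0.001, -3.048]
force: [0.7, 0.4, -0.0]
grip_width: 91.1
```

Request:
carry_out(moves=[[91,[0,0,2],[0,0,0]],[91,[0,0,2],[0,0,0]],[91,[0,0,2],[0,0,0]]])

```text
time_s: 7.3
tool_pos: [519.3, -78.2, 47.6]
tcp_rot: [-3.141, -0.0, -3.048]
force: [-8.2, 0.8, 33.1]
grip_width: 91.3
```

Request:
carry_out(moves=[[91,[0,0,2],[0,0,0]],[91,[0,0,2],[0,0,0]],[91,[0,0,2],[0,0,0]]])

```text
time_s: 7.6
tool_pos: [519.4, -78.3, 47.6]
tcp_rot: [-3.14, 0.001, -3.048]
force: [-11.8, 1.8, 46.3]
grip_width: 91.0
```

Contact at TCP z = 47.7, so the tips are about 37 mm behind the reported TCP. Back up a little and close.

Request:
carry_out(moves=[[91,[0,0,-2.5],[0,0,0]],[91,[0,0,-2.5],[0,0,0]],[91,[0,0,-2.5],[0,0,0]],[60,[0,0,-2.5],[0,0,0]],[60,[0,0,-2.5],[0,0,0]],[60,[0,0,-2.5],[0,0,0]],[60,[0,0,-2.5],[0,0,0]],[60,[0,0,-2.5],[0,0,0]]])

```text
time_s: 8.4
tool_pos: [519.2, -78.2, 49.8]
tcp_rot: [-3.141, 0.001, -3.048]
force: [0.7, 0.3, -2.9]
grip_width: 69.9
```

Run:
```python
from h import *
im=snapshot("scene"); cv2.imwrite("pics/f_scene.png",cv2.resize(im[180:300,210:370],None,fx=5,fy=5,interpolation=cv2.INTER_CUBIC)); 
im=snapshot("wrist"); cv2.imwrite("pics/f_wrist.png",im); o=toolpose()[2];print(o["tool_pos"],o["force"],o["grip_width"])
```

```text
[519.26018916 -78.22122082  49.94280232] [ 0.09702594  0.0541511  -3.51291855] 69.71019023718927
```

View pics/f_scene.png

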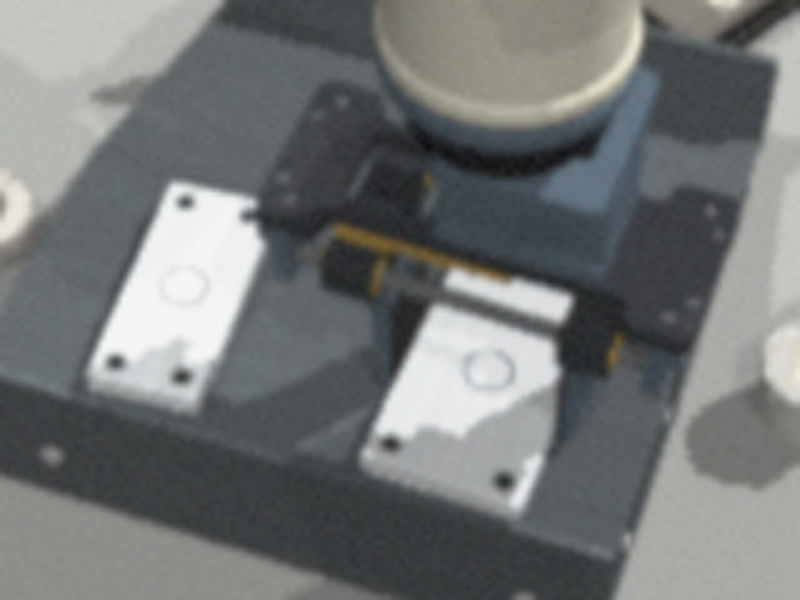

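View pics/f_wrist.png

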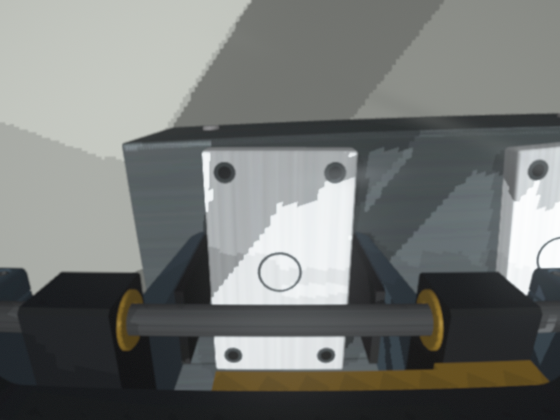

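Gripped: the opening is 69.9 mm on the 70 mm plate, and the plate centre lies 41 mm behind the reported TCP along the tool axis. Lift.

Request:
carry_out(moves=[[50,[0,0,-10],[0,0,0]],[50,[0,0,-30],[0,0,0]],[50,[0,0,-55],[0,0,0]],[50,[0,0,-55],[0,0,0]],[50,[0,0,-55],[0,0,0]]])

```text
time_s: 9.0
tool_pos: [519.4, -78.2, 105.4]
tcp_rot: [-3.14, 0.002, -3.048]
force: [0.8, 0.4, -3.7]
grip_width: 69.6
```

```bash
cat >> h.py <<'E'
def goC(C,R,off=41): togo(np.array(C)+R.apply([0,0,off]),R)
E
python3 - <<'E'
from h import *
im=snapshot("wrist"); cv2.imwrite("pics/g_wrist.png",im)
goC(S(-75,0,60),DS)
E
```

```text
t 9.05 pos [518.9 -78.1 104.6] F [-0.5  0.2 -3.6] w 70.0
  shift [-154.9   78.1   30. ] turn [ 0.33 18.03 -2.42]
```

View pics/g_wrist.png

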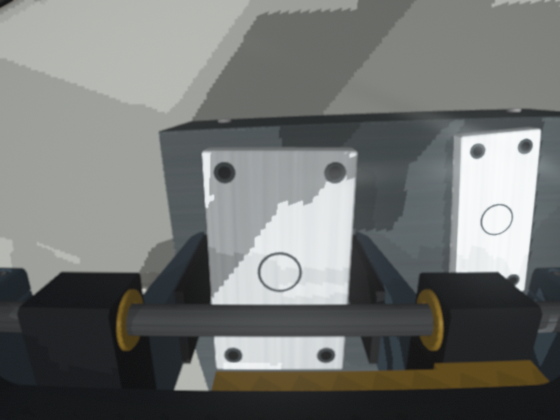

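Request:
carry_out(moves=[[50,[-40,20,0],[0,5,-0.5]],[50,[-80,40,5],[0.1,10,-1]],[50,[-120,60,15],[0.2,14,-2]],[50,[-155,78,30],[0.3,18,-2.4]],[50,[-155,78,30],[0.3,18,-2.4]],[50,[-155,78,30],[0.3,18,-2.4]],[50,[-155,78,30],[0.3,18,-2.4]],[50,[-155,78,30],[0.3,18,-2.4]]])

```text
time_s: 9.85
tool_pos: [665.2, 13.3, 75.9]
tcp_rot: [3.141, -0.313, -3.007]
force: [-0.2, -0.2, -1.5]
grip_width: 69.8
```

Run:
```python
from h import *
ci=camera_info("wrist");im=snapshot("wrist"); cv2.imwrite("pics/h_wrist.png",im)
im=snapshot("scene"); cv2.imwrite("pics/h_scene.png",cv2.resize(im[130:330,190:410],None,fx=3,fy=3,interpolation=cv2.INTER_CUBIC)); 
goC(S(-75,0,9),DS)
# predicted foot line and crease
print(proj("wrist",[S(0,-100,0),S(0,100,0),S(-167,-100,0),S(-167,100,0)],ci).round(0).tolist())
```

```text
t 9.95 pos [665.5  13.4  76.1] F [ 0.1 -0.8 -4. ] w 69.5
  shift [-0.7  0.7 52.3] turn [ 0.03  0.11 -0.06]
[[145.0, 321.0], [415.0, 321.0], [115.0, 84.0], [446.0, 83.0]]
```

View pics/h_wrist.png

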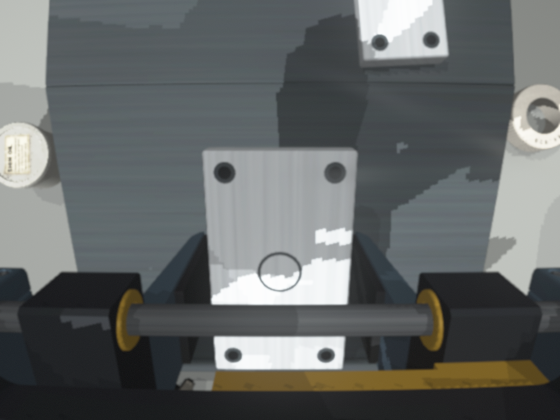

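View pics/h_scene.png

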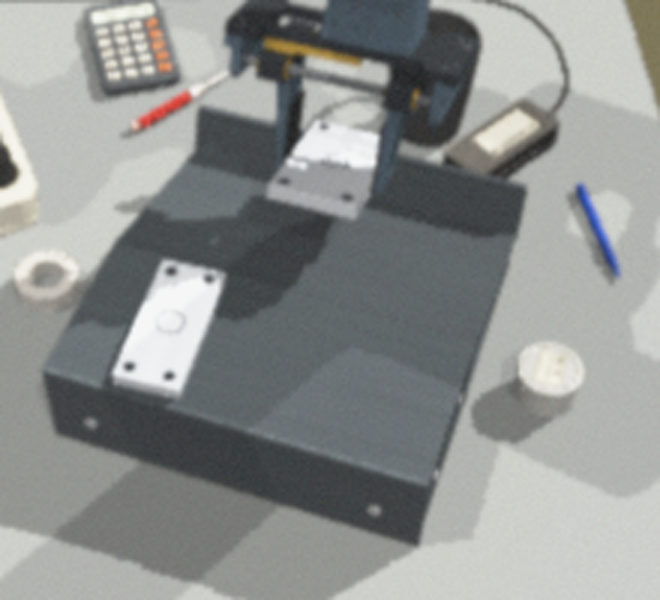

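The crease shows at row 84–85 and level, as predicted (84, 83). The large plate is tilted parallel to the shelf, so I'll lower it.

Request:
carry_out(moves=[[50,[0,0.5,20],[0,0,0]],[50,[0,0.5,40],[0,0,0]],[50,[0,0.5,50],[0,0,0]],[50,[0,0.5,52],[0,0,0]],[50,[0,0.5,52],[0,0,0]],[50,[0,0.5,52],[0,0,0]]])

```text
time_s: 10.55
tool_pos: [650.5, 11.7, 27.6]
tcp_rot: [-3.141, -0.31, -3.007]
force: [-0.1, 0.2, -2.9]
grip_width: 70.0
```

Request:
carry_out(moves=[[50,[0,0,1.5],[0,0,0]],[50,[0,0,2],[0,0,0]],[50,[0,0,2],[0,0,0]]])

```text
time_s: 10.85
tool_pos: [650.0, 11.6, 25.9]
tcp_rot: [-3.141, -0.31, -3.007]
force: [-0.4, 0.5, -3.3]
grip_width: 69.8
```

Request:
carry_out(moves=[[50,[0,0,1],[0,0,0]],[50,[0,0,1.5],[0,0,0]],[50,[0,0,1.5],[0,0,0]]])

```text
time_s: 11.15
tool_pos: [649.4, 11.6, 24.3]
tcp_rot: [-3.141, -0.31, -3.007]
force: [-0.1, -0.5, -4.3]
grip_width: 69.6
```

Request:
carry_out(moves=[[50,[-3,0,0],[0,0,0]],[50,[-6,0,0],[0,0,0]],[50,[-9,0,0],[0,0,0]],[50,[-9,0,0],[0,0,0]]])

```text
time_s: 11.55
tool_pos: [658.3, 12.8, 21.3]
tcp_rot: [-3.141, -0.31, -3.007]
force: [-0.5, 0.2, -2.6]
grip_width: 69.7
```

Request:
carry_out(moves=[[50,[-2,0,0],[0,0,0]],[50,[-3,0,0],[0,0,0]],[50,[-3,0,0],[0,0,0]]])

```text
time_s: 11.85
tool_pos: [661.2, 13.2, 20.3]
tcp_rot: [-3.141, -0.31, -3.007]
force: [-0.9, -0.6, -2.7]
grip_width: 69.6
```

```bash
cat >> h.py <<'E'
def where(off=41):
    p,R,o=toolpose(); print("C in shelf",RS.inv().apply(p-R.apply([0,0,off])-OS).round(1),"F shelf",RS.inv().apply(o["force"]).round(1),o["grip_width"].round(1))
E
python3 - <<'E'
from h import *
where()
E
```

```text
Traceback (most recent call last):
  File "h.py", line 35, in where
    p,R,o=toolpose(); print("C in shelf",RS.inv().apply(p-R.apply([0,0,off])-OS).round(1),"F shelf",RS.inv().apply(o["force"]).round(1),o["grip_width"].round(1))
                                                                                                                                        ^^^^^^^^^^^^^^^^^^^^^
AttributeError: 'float' object has no attribute 'round'
```

Request:
carry_out(moves=[[50,[-2,0,0.5],[0,0,0]],[50,[-3,0,0.5],[0,0,0]],[50,[-3,0,0.5],[0,0,0]]])

```text
time_s: 12.15
tool_pos: [663.8, 13.6, 18.8]
tcp_rot: [-3.141, -0.311, -3.007]
force: [-1.4, 0.2, -2.7]
grip_width: 69.7
```

```bash
sed -i 's/o\["grip_width"\].round(1)/round(o["grip_width"],1)/' h.py
python3 - <<'E'
from h import *
where()
im=snapshot("scene"); cv2.imwrite("pics/i_scene.png",cv2.resize(im[130:330,190:410],None,fx=3,fy=3,interpolation=cv2.INTER_CUBIC)); 
im=snapshot("top"); cv2.imwrite("pics/i_top.png",cv2.resize(im[130:310,190:420],None,fx=3,fy=3,interpolation=cv2.INTER_CUBIC));
E
```

```text
C in shelf [-59.9  -0.4   6.3] F shelf [-0.5  0.4 -2.9] 69.7
```

View pics/i_scene.png

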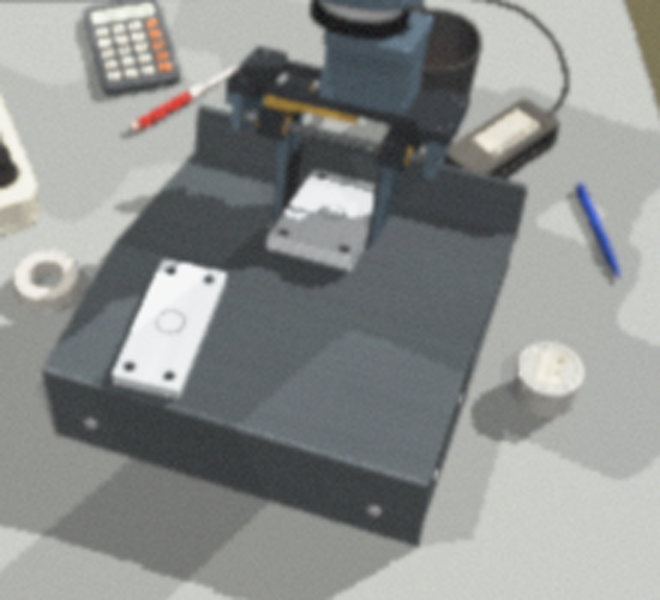

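Request:
carry_out(moves=[[50,[0,0,1],[0,0,0]],[50,[0,0,1],[0,0,0]],[50,[0,0,1],[0,0,0]]])

```text
time_s: 12.55
tool_pos: [663.8, 13.6, 18.5]
tcp_rot: [-3.141, -0.31, -3.007]
force: [-0.5, 0.8, 5.9]
grip_width: 70.0
```

Request:
carry_out(moves=[[50,[-1,0,0],[0,0,0]],[50,[-2,0,0],[0,0,0]],[50,[-2,0,0],[0,0,0]]])

```text
time_s: 12.85
tool_pos: [663.7, 13.6, 18.5]
tcp_rot: [-3.141, -0.314, -3.007]
force: [-12.8, -2.5, 12.1]
grip_width: 70.0
```

Request:
carry_out(moves=[[50,[0,0,1],[0,0,0]],[50,[0,0,1],[0,0,0]],[50,[0,0,1],[0,0,0]]])

```text
time_s: 13.15
tool_pos: [663.7, 13.5, 18.5]
tcp_rot: [-3.141, -0.313, -3.007]
force: [-2.5, 0.7, 11.3]
grip_width: 69.6
```

Shelf and backstop contact are both felt, with the plate centre estimated at (-60, 0, 6). I'll give one more nudge and release.

Request:
carry_out(moves=[[50,[-2,0,0],[0,0,0]],[50,[-3,0,0],[0,0,0]],[75,[-3,0,0],[0,0,0]],[78,[-2,0,0],[0,0,0]],[78,[0,0,-1],[0,0,0]],[78,[0,0,-2],[0,0,0]],[78,[0,0,-30],[0,0,0]],[78,[0,0,-70],[0,0,0]],[78,[0,0,-110],[0,0,0]],[78,[0,0,-110],[0,0,0]],[78,[0,0,-110],[0,0,0]]])

```text
time_s: 14.25
tool_pos: [697.9, 18.1, 123.8]
tcp_rot: [-3.141, -0.311, -3.007]
force: [-0.5, 0.0, -0.4]
grip_width: 77.9
```

Run:
```python
from h import *
where()
ci=camera_info("wrist");im=snapshot("wrist"); cv2.imwrite("pics/j_wrist.png",im)
print(proj("wrist",[S(-60,0,12),S(0,-35,0),S(-120,-35,12),S(-120,35,12)],ci).round(0).tolist())
goC([498.7,60.8,150],D(11.5))
```

```text
C in shelf [-59.6  -0.4 116.8] F shelf [-0.4  0.1 -0.5] 77.9
[[280.0, 205.0], [239.0, 267.0], [232.0, 127.0], [327.0, 127.0]]
t 14.3 pos [697.   18.2 122.7] F [-0.1 -0.6  0.3] w 77.9
  shift [177.2  69.   71.9] turn [  0.57 -17.96  -3.72]
```

View pics/j_wrist.png

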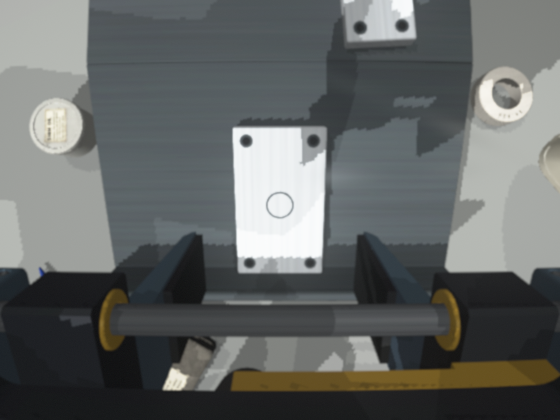

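The large plate is home: its circle is at (280,205) as predicted, and it is square to the backstop. Now the small plate.

Request:
carry_out(moves=[[78,[40,15,0],[0,-6,-1]],[78,[80,30,15],[0.3,-12,-2]],[78,[120,46,40],[0.6,-18,-3.7]],[78,[177,69,72],[0.6,-18,-3.7]],[78,[177,69,72],[0.6,-18,-3.7]],[78,[177,69,72],[0.6,-18,-3.7]],[78,[177,69,72],[0.6,-18,-3.7]],[78,[177,69,72],[0.6,-18,-3.7]],[78,[177,69,72],[0.6,-18,-3.7]]])

```text
time_s: 15.2
tool_pos: [499.9, 60.6, 108.5]
tcp_rot: [-3.141, 0.001, -2.941]
force: [-0.4, -0.1, -0.3]
grip_width: 77.9
```

Run:
```python
from h import *
ci=camera_info("wrist");im=snapshot("wrist"); cv2.imwrite("pics/k_wrist.png",im)
print(proj("wrist",[[498.7,60.8,97]],ci).round(0).tolist())
goC([498.7,60.8,91],D(11.5))
```

```text
[[280.0, 228.0]]
t 15.25 pos [499.9  60.6 108.6] F [ 0.9 -0.2 -0.1] w 77.9
  shift [ 1.2  0.5 58.6] turn [-0.04  0.05 -0.04]
```

View pics/k_wrist.png

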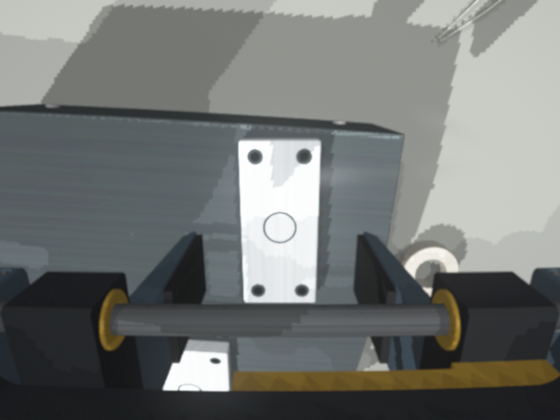

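Request:
carry_out(moves=[[78,[1,0.5,30],[0,0,0]],[78,[1,0.5,50],[0,0,0]],[78,[1,0.5,58],[0,0,0]],[78,[1,0.5,58],[0,0,0]],[78,[1,0.5,58],[0,0,0]],[40,[1,0.5,58],[0,0,0]],[40,[1,0.5,58],[0,0,0]],[40,[1,0.5,58],[0,0,0]],[40,[1,0.5,58],[0,0,0]],[40,[1,0.5,58],[0,0,0]],[40,[1,0.5,58],[0,0,0]],[40,[1,0.5,58],[0,0,0]]])

```text
time_s: 16.45
tool_pos: [499.1, 60.9, 50.9]
tcp_rot: [-3.141, 0.001, -2.942]
force: [-1.3, -0.1, 6.2]
grip_width: 49.6
```

Request:
carry_out(moves=[[30,[0,0,-10],[0,0,0]],[30,[0,0,-30],[0,0,0]],[30,[0,0,-60],[0,0,0]],[30,[0,0,-60],[0,0,0]],[30,[0,0,-60],[0,0,0]]])

```text
time_s: 16.95
tool_pos: [499.3, 60.9, 111.6]
tcp_rot: [-3.14, 0.003, -2.941]
force: [0.1, 0.4, -2.3]
grip_width: 49.5
```

Run:
```python
from h import *
ci=camera_info("wrist");im=snapshot("wrist"); cv2.imwrite("pics/l_wrist.png",im)
goC(S(-70,-0.4,80),DS,40.5)
```

```text
t 17.0 pos [498.7  60.9 110.8] F [-0.5 -0.2 -1.7] w 49.4
  shift [-165.5  -80.1   18.5] turn [-0.62 18.08  3.63]
```

View pics/l_wrist.png

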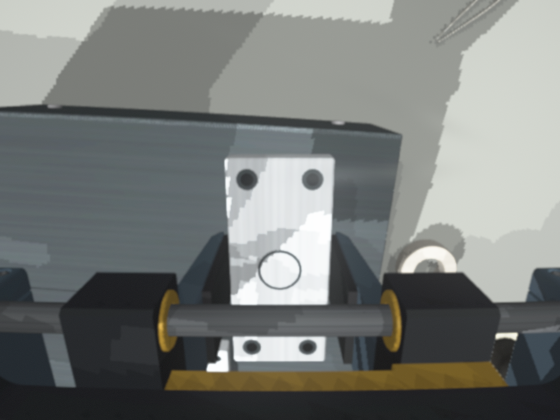

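Request:
carry_out(moves=[[30,[-40,-20,0],[0,5,1]],[30,[-80,-40,2],[-0.2,10,2]],[30,[-120,-60,8],[-0.4,14,3]],[30,[-165,-80,18],[-0.6,18,3.6]],[30,[-165,-80,18],[-0.6,18,3.6]],[30,[-165,-80,18],[-0.6,18,3.6]],[30,[-165,-80,18],[-0.6,18,3.6]],[30,[-165,-80,18],[-0.6,18,3.6]],[30,[-165,-80,18],[-0.6,18,3.6]]])

```text
time_s: 17.9
tool_pos: [675.7, 15.5, 93.8]
tcp_rot: [-3.141, -0.313, -3.005]
force: [-0.3, 0.6, -1.2]
grip_width: 49.6
```

Run:
```python
from h import *
ci=camera_info("wrist");im=snapshot("wrist"); cv2.imwrite("pics/m_wrist.png",im)
where(40.5)
goC(S(-64,-0.4,21),DS,40.5)
```

```text
C in shelf [-71.4  -0.   80.9] F shelf [ 0.1 -0.5 -2.1] 49.8
t 17.95 pos [675.9  15.5  93.9] F [-0.4 -0.6 -2.1] w 49.8
  shift [-7.2 -0.3 59.9] turn [-0.03  0.11  0.04]
```

View pics/m_wrist.png

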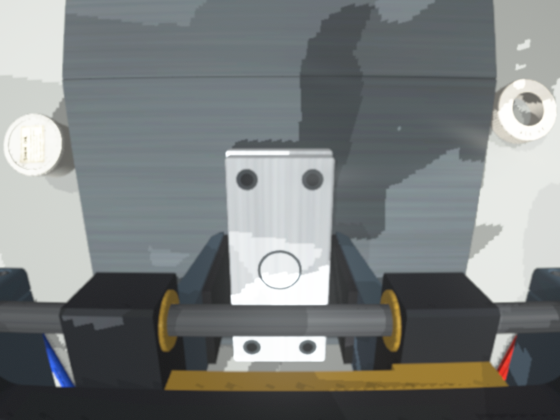

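The small plate is held square above the large one, with its circle at (279,270). Lower it onto the large plate.

Request:
carry_out(moves=[[30,[-3,0,25],[0,0,0]],[30,[-7,0,45],[0,0,0]],[30,[-7,0,57],[0,0,0]],[30,[-7,0,59],[0,0,0]],[30,[-7,0,59],[0,0,0]],[30,[-7,0,59],[0,0,0]]])

```text
time_s: 18.55
tool_pos: [665.2, 13.9, 36.7]
tcp_rot: [-3.141, -0.311, -3.005]
force: [-0.4, 0.1, -0.9]
grip_width: 49.8
```

Request:
carry_out(moves=[[30,[0,0,1.5],[0,0,0]],[30,[0,0,2],[0,0,0]],[30,[0,0,2],[0,0,0]]])

```text
time_s: 18.85
tool_pos: [664.8, 13.9, 35.0]
tcp_rot: [-3.141, -0.31, -3.005]
force: [0.4, -0.3, -1.4]
grip_width: 50.0
```

Request:
carry_out(moves=[[30,[0,0,1],[0,0,0]],[30,[0,0,1],[0,0,0]],[30,[0,0,1],[0,0,0]]])

```text
time_s: 19.15
tool_pos: [664.5, 13.8, 34.0]
tcp_rot: [-3.141, -0.31, -3.005]
force: [0.4, 0.2, -2.5]
grip_width: 49.6
```

Run:
```python
from h import *
where(40.5)
```

```text
C in shelf [-63.9  -0.2  20.4] F shelf [ 1.2  0.2 -2.2] 49.6
```

Request:
carry_out(moves=[[30,[-2,0,0.7],[0,0,0]],[30,[-4,0,1.2],[0,0,0]],[30,[-5,0,1.5],[0,0,0]],[30,[-5,0,1.5],[0,0,0]]])

```text
time_s: 19.55
tool_pos: [668.8, 14.4, 30.9]
tcp_rot: [-3.141, -0.31, -3.005]
force: [0.4, 0.8, -1.7]
grip_width: 50.0
```

Request:
carry_out(moves=[[30,[-1,0,1],[0,0,0]],[30,[-2,0,1],[0,0,0]],[30,[-2,0,1],[0,0,0]]])

```text
time_s: 19.85
tool_pos: [670.6, 14.6, 30.0]
tcp_rot: [-3.141, -0.31, -3.005]
force: [0.2, -1.1, 6.2]
grip_width: 49.6
```

Run:
```python
from h import *
where(40.5)
```

```text
C in shelf [-56.9  -0.2  18.5] F shelf [-1.9 -1.1  5.9] 49.6
```

Touching the large plate at z ≈ 18.5. Push home and release.

Request:
carry_out(moves=[[30,[-2,0,0],[0,0,0]],[30,[-3,0,0],[0,0,0]],[30,[-3,0,0],[0,0,0]]])

```text
time_s: 20.15
tool_pos: [672.1, 14.8, 29.7]
tcp_rot: [-3.141, -0.313, -3.005]
force: [-10.6, -1.2, 10.6]
grip_width: 49.2
```

Request:
carry_out(moves=[[30,[-2,0,0],[0,0,0]],[30,[-2,0,0],[0,0,0]],[56,[-2,0,0],[0,0,0]],[58,[0,0,0],[0,0,0]],[58,[0,0,-1],[0,0,0]],[58,[0,0,-2],[0,0,0]],[58,[0,0,-30],[0,0,0]],[58,[0,0,-70],[0,0,0]],[58,[0,0,-100],[0,0,0]],[58,[0,0,-100],[0,0,0]],[58,[0,0,-100],[0,0,0]]])

```text
time_s: 21.25
tool_pos: [702.9, 19.1, 125.0]
tcp_rot: [-3.141, -0.312, -3.005]
force: [-0.4, 0.4, -0.1]
grip_width: 58.0
```

Run:
```python
from h import *
where(40.5)
ci=camera_info("wrist");im=snapshot("wrist"); cv2.imwrite("pics/n_wrist.png",im)
print(proj("wrist",[S(-56,0,24),S(-112,-25,24),S(-112,25,24),S(-120,-35,12),S(-120,35,12),S(0,-25,24),S(0,25,24)],ci).round(0).tolist())
```

```text
C in shelf [-55.1  -0.2 119. ] F shelf [-0.3  0.4 -0.2] 58.0
[[280.0, 208.0], [245.0, 133.0], [315.0, 133.0], [232.0, 120.0], [327.0, 120.0], [248.0, 274.0], [310.0, 274.0]]
```

View pics/n_wrist.png

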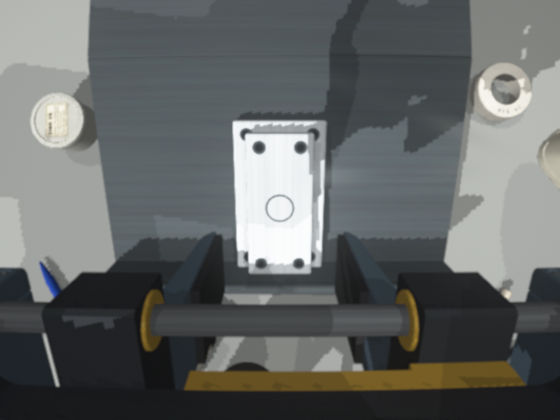

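The small plate's circle is at (280,208) and its near corners are at row 133, as predicted. Retreat for a last check from the fixed cameras.

Request:
carry_out(moves=[[58,[0,0,-50],[0,0,0]],[58,[50,0,-100],[0,-4,0]],[58,[100,0,-130],[0,-8,0]],[58,[150,0,-150],[0,-12,0]],[58,[200,0,-150],[0,-18,0]],[58,[240,0,-140],[0,-18,0]],[58,[240,0,-140],[0,-18,0]],[58,[240,0,-140],[0,-18,0]],[58,[240,0,-140],[0,-18,0]]])

```text
time_s: 22.2
tool_pos: [518.4, -6.1, 330.8]
tcp_rot: [-3.141, -0.001, -3.005]
force: [0.6, 0.2, -0.1]
grip_width: 58.1
```

Run:
```python
from h import *
print(toolpose()[2]["time_s"],toolpose()[0],toolpose()[2]["force"])
a=snapshot("scene")[130:330,190:410];b=snapshot("top")[130:330,190:410]
cv2.imwrite("pics/o.png",cv2.resize(np.hstack([a,b]),None,fx=1.8,fy=1.8,interpolation=cv2.INTER_CUBIC))
cv2.imwrite("pics/o_wrist.png",snapshot("wrist"))
print(onz("top",[[217,237],[387,203]],18).round(0))
for n in("scene","top"): print(n,proj(n,[S(-56,0,24),S(-60,-35,12)]).round(0).tolist())
```

```text
22.2 [518.37674441  -6.07492713 330.8099505 ] [ 0.62305287  0.24095675 -0.08866854]
[[ 547.  215.   18.]
 [ 634. -195.   18.]]
scene [[302.0, 196.0], [314.0, 204.0]]
top [[300.0, 177.0], [315.0, 179.0]]
```

View pics/o.png

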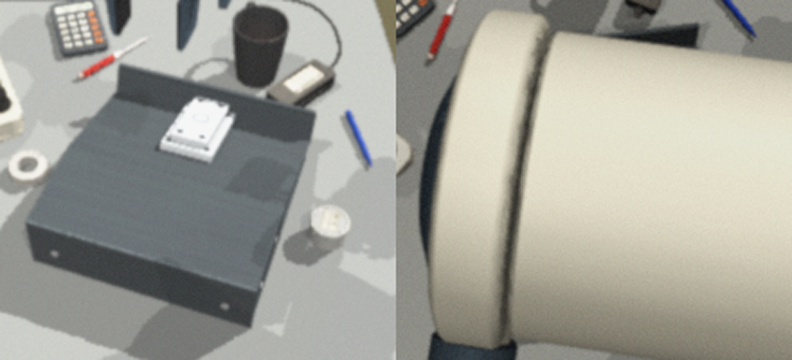

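View pics/o_wrist.png

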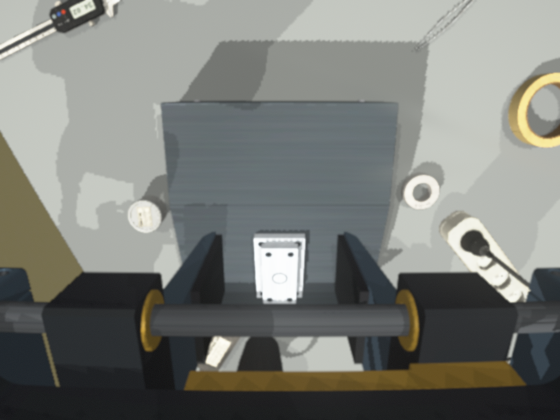

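The scene crop shows the stack square against the backstop at (200,128). The ring (28,166) and the pot (330,225) are undisturbed, and the arm is clear. Handing in.

```bash
python3 -c "
from rig import *
print(close_job())"
```

```text
the job is handed in; nothing more can be done
None
```

I gripped the large plate, tilted it 18°, lowered it onto the shelf and pushed it against the backstop. The small plate went on top of it the same way. I handed the job in at about 22 s.

**Last checks:**
- **Large plate:** by the arm's readings, its centre was at x ≈ -60, z ≈ 6 mm in the shelf's frame when it met the backstop.
- **Small plate:** its centre was at x ≈ -55, z ≈ 18 mm, less than 1 mm sideways of the large plate's.
- **Contact:** I felt about 11–13 N against the backstop for each plate. Afterwards, in the wrist image, their circles and edges lay within about 1 px of where the home positions should appear, and both looked square.
- **Bystanders and arm:** the ring gauge and the oil pot look unmoved in the scene and wrist pictures; I did not re-measure their positions. The arm was clear of everything and the force reading was near zero.

**What went wrong or disagreed:**
- **Missed first grasp:** with the gripper open, the fingertips sat about 34–37 mm behind the reported TCP, not at it, so the fingers closed above the large plate. I corrected this by feeling for the ledge, which briefly pressed with about 46 N. I took that to be the fingertips, well below the 120 N wrist limit. The 40 N limit covers the arm and gripper body, and I did not confirm that nothing else touched.
- **Top camera:** the arm blocked its view at the end, so it gave no final check.

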